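Brown bottles to their drip dishes

ROBOT

A 6-joint arm with a two-finger parallel gripper is mounted at the origin on a cart in front of the work surface, level with it; the furniture and walls round the work are solid. World frame = base frame: x ahead of the robot, y to its left, z up, the work surface at z = 0. Lengths are in m, angles in rad, forces in N, time in s.
With the tool pointing down it reaches from about 0.275 to 0.75 m from the base axis. Payload 10.2 kg.
Tool frame: the origin (TCP) lies midway between the tips of the shut fingers; the grasp point (between the pads) lies 19 mm behind it (env.hold_point_z is the distance from the TCP to the grasp point, in m); z points along the fingers, y is the line along which they close (so a half turn about z gives the same grasp; the last joint's range is limited). The gripper opens to 85 mm and grips with 20 to 120 N. Pads are 22 mm wide; open, the fingers measure 114 mm over their backs; the gripper's body (76 mm by 85 mm) begins 54 mm behind the grasp point. The pads swing forward as they close: fully open they stand 13 mm farther back than shut.
Start: joints at [-1.376, 0.313, 1.498, -0, 1.331, -0.223], TCP at [0.213, -0.48, 0.231] pointing down, gripper open.
Joint ranges: [-2.94, 2.94], [-0.97, 2.17], [0.19, 2.56], [-1.23, 4.37], [0.02, 3.11], [-2.88, 2.88]. Speed limits (rad/s): [2.39, 2.39, 3.01, 3.14, 3.14, 3.14].

INTERFACE

Orientations are given as a unit quaternion [x, y, z, w].
In Python, from bench import env, kinematics, monitor, eyes, job gives the robot as it stands. The module is installed in compiled form; this text tells all that it offers. Calls block until the motion is done:
- env.reach(position, orientation): joint-space move of the TCP to a pose.
- env.movel(position, velocity=0.15, frame=None, guard=None): straight line of the TCP; frame=None keeps the orientation; velocity is the mean speed in m/s. With guard (N) it stops when the force on the tool has changed by that much, and returns True; else False.
- env.set_joints(angles): joint-space move.
- env.release() and env.close_gripper(effort=None): open the fingers fully, or close them until they stop; effort is the grip in N (None keeps the last).
- env.hold(seconds).
- kinematics.ik(position, orientation): joint angles nearest the present ones, or None.
- monitor.sense(): the state.
- eyes.grab_frame(name): name is "side" or "top"; returns a dict with "frame" (480x640x3 uint8, red, green, blue), "mtx" (3x3 intrinsics, pixels), "view" (4x4, takes a point from world to camera coordinates). Camera axes: x right, y down, z forward; pixel columns grow to the right and rows downward; lengths in m; the calibration is good to about 2 mm. A picture is of the moment at which its call begins. There is no depth.
A pose or a line that the arm cannot do raises env.MotionError and nothing moves.
- job.hand_in(): hands the job in; it is judged then, once.
The state is a dict: "clock": time; "joints": joint angles; "qvel": joint speeds; "joint_efforts": joint torques, N m; "position": TCP position; "ee_rot": TCP orientation; "contact_force": force on the tool from outside, world axes, zero at the start; "ft_torque": the same for the moment, N m; "finger_gap": opening from 0.0 (shut) to 1.0 (fully open); "gripper_force": force on a finger pad.
Only numpy, scipy, OpenCV 4.12 (cv2) and the standard library are available. Lean on these libraries where they do the work, as an engineer would, in place of code of your own. Each camera call takes 0.05 s, during which the arm holds its last target. There are 200 camera calls.

TASK

Put away the three small brown glass bottles that stand on the blue mat: stand each one upright in the round drip dish whose floor has the same colour as its cap (orange, black, white). Keep the bottles upright and set them down without dropping them, and leave the cream vials, the clear dropper bottle and the little white jar where they stand, even though some of them have caps of the same colours.

Things in the scene. Friction and masses are not known exactly. Their poses are not given: they have to be found in the camera images.
- dish_orange_floor (a point): round shallow drip dish, orange floor inside a raised mid-grey rim, fixed on the 2 mm thick pale blue bench mat; 72 mm across outside, 62 mm across inside, rim 10 mm high above the mat; this point is the centre of the dish floor's upper face, 4 mm above the mat; z up
- dish_black_floor (a point): round shallow drip dish, black floor inside a raised mid-grey rim, fixed on the 2 mm thick pale blue bench mat; 72 mm across outside, 62 mm across inside, rim 10 mm high above the mat; this point is the centre of the dish floor's upper face, 4 mm above the mat; z up
- dish_white_floor (a point): round shallow drip dish, white floor inside a raised mid-grey rim, fixed on the 2 mm thick pale blue bench mat; 72 mm across outside, 62 mm across inside, rim 10 mm high above the mat; this point is the centre of the dish floor's upper face, 4 mm above the mat; z up
- orange_cap_centre (a point): small brown glass dropper bottle with an ORANGE cap, standing loose; body 33 mm across, straight up to 41 mm, then sloping in to the cap, which is 21 mm across from 58 mm to the top at 88 mm, about 50 g; this point is its centre, 44 mm above its foot, own z axis up along the bottle
- black_cap_centre (a point): small brown glass dropper bottle with a BLACK cap, standing loose; body 37 mm across, straight up to 45 mm, then sloping in to the cap, which is 24 mm across from 64 mm to the top at 94 mm, about 50 g; this point is its centre, 47 mm above its foot, own z axis up along the bottle
- white_cap_centre (a point): small brown glass bottle with a WHITE cap, standing loose; body 37 mm across, straight up to 39 mm, then sloping in to the cap, which is 25 mm across from 57 mm to the top at 75 mm, about 90 g; this point is its centre, 37.5 mm above its foot, own z axis up along the bottle
- cream_vial_black_centre (a point): bystander, not to be moved: cream-coloured vial with a black cap, 23 mm across, 58 mm high; this point is its centre, 29 mm above its foot
- cream_vial_white_centre (a point): bystander, not to be moved: cream-coloured vial with a white cap, 23 mm across, 58 mm high; this point is its centre, 29 mm above its foot
- clear_dropper_centre (a point): bystander, not to be moved: clear, whitish dropper bottle with a white cap, 29 mm across, 70 mm high; this point is its centre, 35 mm above its foot
- grey_lid_jar_centre (a point): bystander, not to be moved: low white jar with a pale grey lid, 51 mm across, 40 mm high; this point is its centre, 20 mm above its foot
Things that resemble listed ones, but are neither listed nor needed, are in the scene too. Leave any yellow look-alike of the part that bears black_cap_centre alone. Of the things that look like the part that bears orange_cap_centre, take the one that is nearest to the robot's base at the start.

How it is judged:
By the outcome, as a careful person would: the job done as asked, in the order asked, and still so for the second after the job is handed in, with the robot touching nothing.
It also fails if it takes over 74 s, if anything falls off the work surface, if the arm or the gripper's body presses on something with over 40 N, if the wrist force passes 120 N, or if a joint passes its speed limit or range.

## Working session

There is one attempt and no reset: what is moved stays moved. The work goes in short steps, each a Python script; the robot and the scene stay as the last script left them, time stands still between calls to the robot, and variables do not carry over. Pictures are saved under pics/ and viewed, at most 14 in all, crops included, and the job is handed in when it is done.

```bash
mkdir -p pics; python3 - <<'E'
from bench import env, kinematics, monitor, eyes, job
import cv2,numpy as np
for n in("top","side"):
    f=eyes.grab_frame(n); cv2.imwrite(f"pics/{n}0.png",f["frame"][:,:,::-1]); np.savez(f"{n}0.npz",**f)
    print(n,f["mtx"].tolist(),np.round(f["view"],4).tolist())
s=monitor.sense();print(s["clock"],s["ee_rot"],s["position"],env.hold_point_z)
E
```

```text
top [[436.3489735267497, 0.0, 315.08555614371375], [0.0, 436.3489735267497, 238.53660670691713], [0.0, 0.0, 1.0]] [[-0.0071, -0.9997, -0.0217, 0.0182], [-0.9919, 0.0098, -0.1268, 0.543], [0.1269, 0.0206, -0.9917, 0.8486], [0.0, 0.0, 0.0, 1.0]]
side [[623.897328999543, 0.0, 321.00006776731516], [0.0, 623.897328999543, 240.2111759703793], [0.0, 0.0, 1.0]] [[0.9868, -0.1605, 0.0221, -0.5472], [-0.0594, -0.4851, -0.8724, 0.0849], [0.1507, 0.8596, -0.4883, 1.0123], [0.0, 0.0, 0.0, 1.0]]
0.1 [ 9.78265643e-01  2.07354785e-01  1.63966440e-05 -5.69996313e-04] [ 0.21293992 -0.47962792  0.23080027] 0.0187
```

View pics/top0.png

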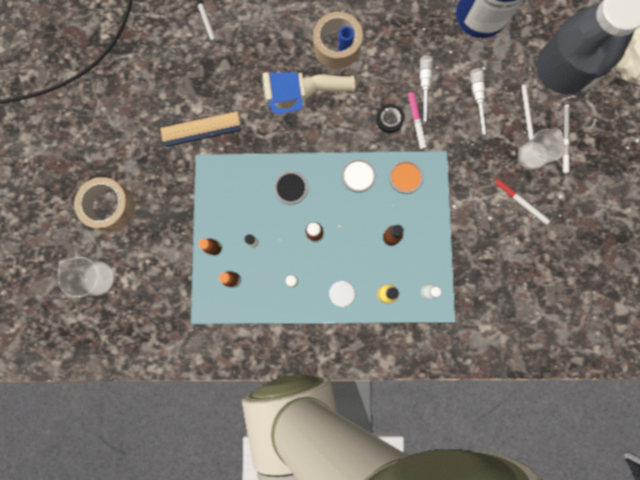

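View pics/side0.png

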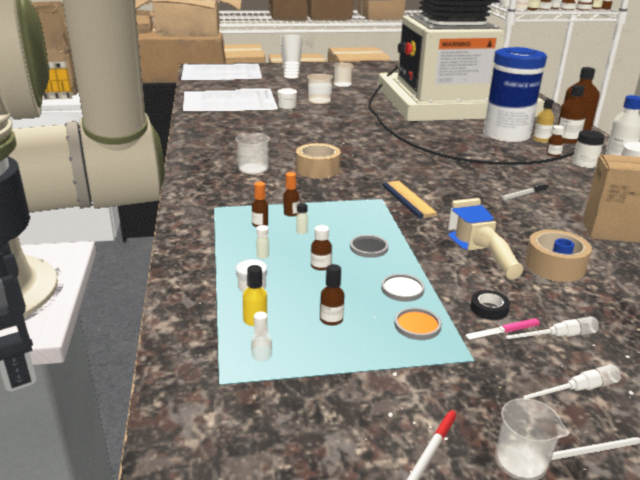

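Top view: orange-capped brown bottles at (208,245) and (229,279), the black cap at (394,235), a yellow look-alike at (389,293) and the white cap at (314,230). The dishes are black (291,187), white (359,176) and orange (407,177). I'll measure these and enlarge.

```bash
cat > h.py <<'E'
import numpy as np,cv2
def ray(f,uv,z):
    K,V=f["mtx"],f["view"];R,t=V[:3,:3],V[:3,3];c=-R.T@t
    d=R.T@np.linalg.solve(K,[uv[0],uv[1],1.]);return c+d*(z-c[2])/d[2]
def proj(f,p):
    q=f["mtx"]@(f["view"]@np.r_[p,1])[:3];return q[:2]/q[2]
def blobs(img,roi,col):
    x0,y0,x1,y1=roi;s=img[y0:y1,x0:x1];h=cv2.cvtColor(s,cv2.COLOR_RGB2HSV)
    H,S,V=[h[...,i].astype(int) for i in range(3)]
    m={"orange":(H<16)&(S>150)&(V>150),"black":(V<60)&(S<120),"white":(V>185)&(S<45)}[col]
    n,l,st,c=cv2.connectedComponentsWithStats(m.astype(np.uint8))
    return [(np.round(c[i]+[x0,y0],1),st[i,4],st[i,:4]+[x0,y0,0,0]) for i in range(1,n) if st[i,4]>=25]
E
python3 - <<'E'
from h import *
T=dict(np.load("top0.npz"));S=dict(np.load("side0.npz"))
for c in("orange","black","white"):
    for n,f,roi in(("top",T,(193,152,455,325)),("side",S,(213,165,475,372))):
        for b in blobs(f["frame"],roi,c):
            print(c,n,b[0],b[1],b[2], *[np.round(ray(f,b[0],z)[:2],3) for z in (.006,.075,.09)])
a=cv2.resize(T["frame"][160:320,190:450,::-1],None,fx=3,fy=3,interpolation=3)
cv2.imwrite("pics/cropT.png",a)
cv2.imwrite("pics/cropS.png",cv2.resize(S["frame"][165:370,213:465,::-1],None,fx=2.9,fy=2.9,interpolation=3))
E
```

```text
orange top [405.7 176.4] 540 [393 164  26  26] [ 0.678 -0.179] [ 0.659 -0.166] [ 0.655 -0.163]
orange top [204.7 244.3] 59 [201 240   8  10] [0.537 0.246] [0.529 0.227] [0.527 0.223]
orange top [225.4 277.8] 68 [221 273   9  11] [0.466 0.201] [0.464 0.185] [0.463 0.182]
orange side [290.4 180.6] 159 [286 172  10  18] [0.545 0.376] [0.527 0.221] [0.523 0.187]
orange side [259.5 190.5] 170 [255 182  10  18] [0.472 0.331] [0.462 0.181] [0.46  0.148]
black top [290.3 187. ] 494 [278 175  26  25] [0.658 0.066] [0.64  0.061] [0.637 0.06 ]
black side [396.1 196.7] 45 [384 185  25  24] [0.763 0.265] [0.718 0.123] [0.708 0.092]
black side [301.7 208.6] 47 [298 206   9   6] [0.552 0.232] [0.532 0.094] [0.528 0.064]
black side [332.9 277.9] 231 [327 266  13  22] [ 0.569 -0.038] [ 0.548 -0.143] [ 0.543 -0.166]
black side [254.9 278.2] 210 [248 269  14  19] [ 0.437 -0.022] [ 0.432 -0.129] [ 0.431 -0.153]
black side [472.7 304.1] 57 [470 294   5  19] [ 0.778 -0.143] [ 0.732 -0.236] [ 0.722 -0.256]
white top [358.3 175.4] 727 [343 161  32  30] [ 0.681 -0.079] [ 0.662 -0.073] [ 0.658 -0.072]
white t
[... 749 characters left out ...]
 23] [0.543 0.165] [0.525 0.035] [0.521 0.007]
white side [452.8 220.7] 109 [449 212   9  17] [0.847 0.142] [0.792 0.015] [ 0.78  -0.013]
white side [321.7 231.2] 252 [312 221  19  21] [0.577 0.13 ] [0.555 0.004] [ 0.55  -0.023]
white side [320.7 260.5] 185 [312 254  18  13] [0.557 0.022] [ 0.538 -0.091] [ 0.533 -0.116]
white side [402.6 285.1] 717 [381 273  44  24] [ 0.681 -0.075] [ 0.646 -0.176] [ 0.639 -0.198]
white side [332.8 313.7] 269 [322 304  23  18] [ 0.55  -0.139] [ 0.531 -0.233] [ 0.527 -0.253]
white side [417.5 315.2] 154 [394 307  48  24] [ 0.681 -0.16 ] [ 0.646 -0.251] [ 0.639 -0.271]
white side [470.5 335.4] 50 [466 332   9   7] [ 0.745 -0.22 ] [ 0.703 -0.304] [ 0.693 -0.322]
```

View pics/cropT.png

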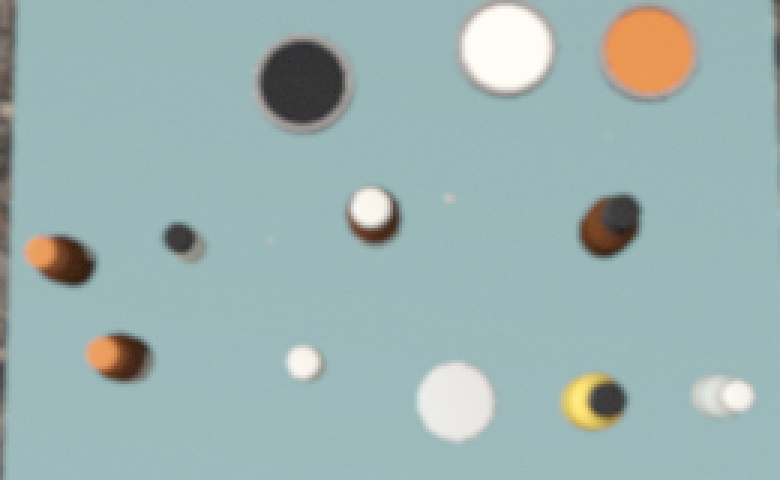

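View pics/cropS.png

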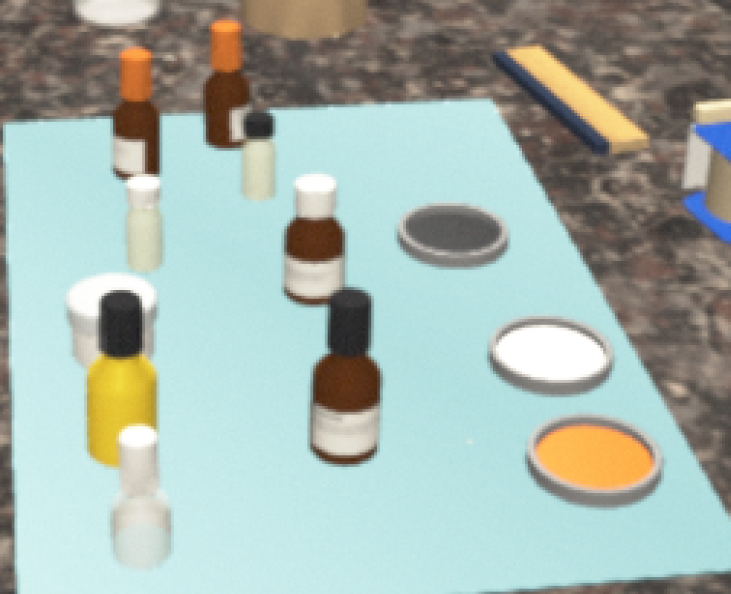

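Orange-capped bottles: A (208,245) at about (0.527,0.223), r=0.57, and B (229,279) at about (0.463,0.183), r=0.50. B fits because it's nearer the base, and the enlarged crop shows it is brown glass with an orange cap. Black cap: the brown bottle at (394,235), not the yellow one at (389,293). White cap: the brown bottle at (314,230).

I'll keep the start orientation, since its closing axis is clear of the neighbours, and grip the caps.

```bash
cat >> h.py <<'E'
def pick_place(src,dst,zt,look=True):
    from bench import env,monitor
    up=.19
    env.movel([*src,up],.25); env.movel([*src,zt],.12)
    env.close_gripper(40); s=monitor.sense(); print("grip",s["finger_gap"],s["gripper_force"])
    env.movel([*src,up],.15); env.movel([*dst,up],.2)
    env.movel([*dst,zt+.012],.12)
    print("touch",env.movel([*dst,zt+.001],.02,guard=2.5),monitor.sense()["position"][2]-zt)
    env.hold(.3); env.release(); env.hold(.2); env.movel([*dst,up],.15)
    s=monitor.sense(); print("t",s["clock"],s["contact_force"])
E
python3 - <<'E'
from h import *
T=dict(np.load("top0.npz"));S=dict(np.load("side0.npz"))
r=lambda f,u,z:np.round(ray(f,u,z)[:2],4)
print("black",r(T,(398.1,230.8),.096),r(S,(332.9,277.9),.081))
print("white",r(T,(312.9,228.3),.077),r(S,(321.7,232.5),.068))
print("dishes side",r(S,(417.5,322.5),.006),r(S,(402.6,287),.006),r(S,(369,245),.006))
print("grip axis ok")
from bench import env,monitor,eyes
env.release()
o=(.4627,.1815); d=(.678,-.179)
print(o,d); pick_place(o,d,.064)
for n in("top","side"):
    f=eyes.grab_frame(n); cv2.imwrite(f"pics/{n}1.png",f["frame"][:,:,::-1]); np.savez(f"{n}1.npz",**f)
E
```

```text
black [ 0.5484 -0.1438] [ 0.5458 -0.1525]
white [0.5577 0.0168] [0.5562 0.012 ]
dishes side [ 0.6754 -0.1787] [ 0.6796 -0.0801] [0.6558 0.0656]
grip axis ok
(0.4627, 0.1815) (0.678, -0.179)
grip 0.22661316519565958 39.22112293308601
touch True 0.004177186682149503
t 12.0083 [-0.44785163 -0.75916068 -0.97436122]
```

View pics/side1.png

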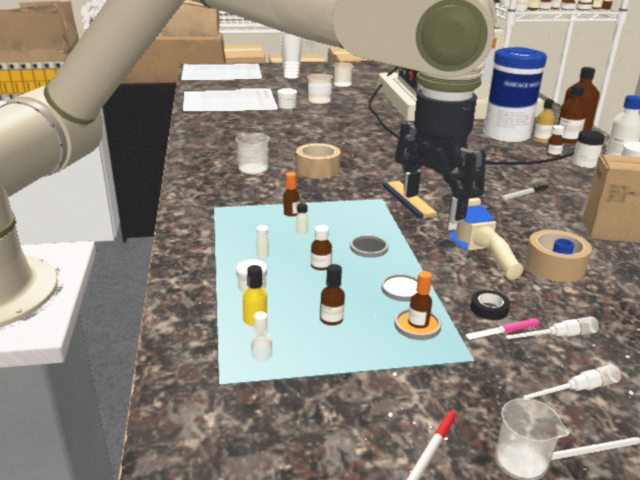

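The side view shows the orange bottle upright in the orange dish at (420,310), with everything else unmoved. Next come black and white.

```bash
python3 - <<'E'
from h import *
from bench import env,monitor,eyes
pick_place((.547,-.146),(.657,.066),.070)
f=eyes.grab_frame("side"); cv2.imwrite("pics/side2.png",f["frame"][:,:,::-1])
E
```

```text
grip 0.24321958291508283 39.36734036542475
touch True 0.004296194365241077
t 20.4 [ 0.16969142  0.66519127 -0.18514626]
```

View pics/side2.png

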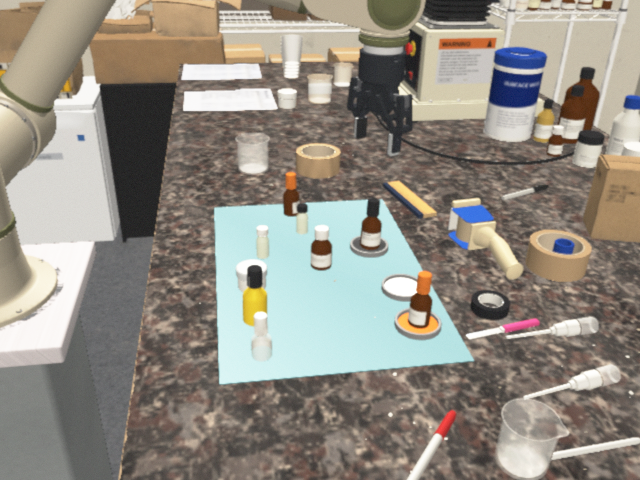

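The black bottle stands in the black dish at (371,235). Next is the white one.

```bash
python3 - <<'E'
from h import *
from bench import env,monitor,eyes
pick_place((.557,.0155),(.680,-.079),.058)
env.movel([.3,-.38,.23],.25)
a=[cv2.resize(eyes.grab_frame("side")["frame"][165:375,210:470],(520,420)),cv2.resize(eyes.grab_frame("top")["frame"][150:325,190:455],(280,185))]
o=np.zeros((420,800,3),np.uint8);o[:,:520]=a[0];o[:185,520:]=a[1]
cv2.imwrite("pics/end.png",o[:,:,::-1])
E
```

```text
grip 0.26709595364828403 39.24532254051883
touch True 0.004176810959247421
t 28.5917 [ 0.01952725 -0.3110345   0.41501647]
```

View pics/end.png

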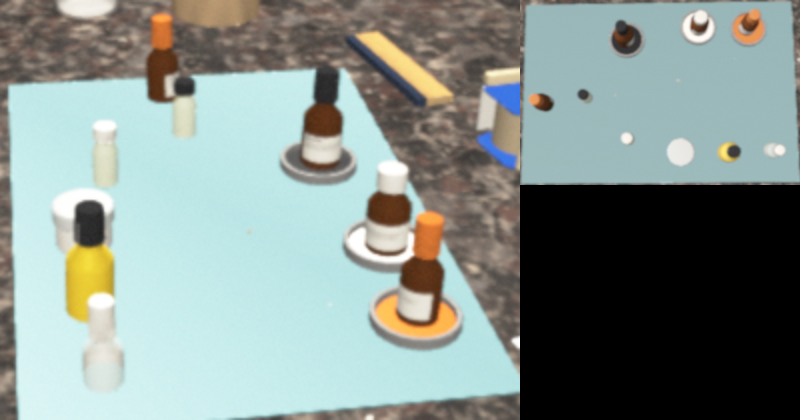

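All three bottles stand upright inside the matching dishes (crop positions: black (320,150), white (388,230), orange (418,295)). The bystanders and look-alikes haven't moved.

```bash
python3 -c "
from bench import job
print(job.hand_in())"
```

```text
the job is handed in; nothing more can be done
None
```

The job is handed in: the final pictures show the orange-, black- and white-capped brown bottles each upright in the dish of its colour, and every other item where it stood at the start.

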